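# Put the scraper in its slot and hold the damp box lid at 45 degrees

### The arm

A 6-joint arm with a two-finger parallel gripper is mounted at the origin on the work surface. World frame = base frame: x ahead of the robot, y to its left, z up, the work surface at z = 0. Lengths are in m, angles in degrees, forces in N, time in s.
With the tool pointing down it reaches from about 0.4 to 0.825 m from the base axis. Payload 7 kg.
Tool frame: the origin (TCP) lies at the very end of the fingers, on their centre line; the grasp point (between the pads) lies 19 mm behind it (ctrl.grip_point_offset is the distance from the TCP to the grasp point, in m); x points along the fingers, z is the direction in which the jaws open and shut, and the axes are right-handed (so a half turn about x gives the same grasp; the last joint's range is limited). The gripper opens to 88 mm and grips with 3 to 60 N. Pads are 19 mm wide; open, the fingers measure 130 mm over their backs; the gripper's body (78 mm by 193 mm) begins 47 mm behind the grasp point.
Start: joints at [16.507, 20.546, 0.682, 0, -70.136, -16.507], TCP at [0.675, -0, 0.227] pointing down, gripper open.
Joint ranges: [-176.03, 176.03], [-82.01, 121.73], [-58.28, 71.71], [-173.87, 95.51], [-174.79, -0.11], [-173.66, 173.66]. Speed limits (degrees/s): [136.94, 136.94, 172.46, 180, 180, 180].

### API

Orientations are given as [roll, pitch, yaw] about the fixed x, y, z axes, in that order (R = Rz(yaw) Ry(pitch) Rx(roll)).
In Python, from plant import get_obs, snapshot, calibration, close_job, ctrl gives the robot as it stands.
- The arm moves only by the tool move_arm, never from a script. Its argument "commands" is a list that holds one entry, the list of rows, each a list of 4 numbers: the shift along the tool's x, y, z in cm, then the turn about the tool's x in rad. In form: [[[dx, dy, dz, spin], ...]]. A call has 1 to 8 rows; each row shifts and turns the commanded pose from where the row before left it, along the tool's axes as they then stand; what a row does not reach is not made up. A row lasts 1/10 s, in which the tool goes at most 50 mm and 8.59 degrees, less where a joint would pass 70% of its speed; a pose out of reach is approached as far as the arm can. A call with a gripper value outside its range is refused whole. "jaw" is the finger opening in cm, from 0 to 8.76, set as the call begins (left out, the last holds). The fingers move at their own pace and stop on an object; the grip force is fixed at half the most. Time passes only in rows, so rows that do not move let the fingers close. It gives the time, the measured TCP pose, the force and the opening at its end, in the units of the state.
- get_obs(): the state, without advancing time (a new reading comes with each control period).
- snapshot(name): name is "scene" or "side" or "wrist"; returns (picture, depth): 420x560x3 uint8, red, green, blue; 420x560 float32, m along the optical axis (not along the pixel's ray), 0 where there is no reading.
- calibration(name): a dict with "mtx" (3x3 intrinsics, pixels), "T" (4x4, takes a point from camera to world coordinates); the wrist camera has in their place "tool_from_camera" (4x4, takes a point from camera to tool coordinates, whose origin is the TCP and whose axes are the tool frame's). Camera axes: x right, y up, looking along -z (the intrinsics and any distortion apply to the point x, -y, -z); pixel columns grow to the right and rows downward; lengths in m; the calibration is good to about 2 mm. A picture is of the moment at which its call begins: read the wrist's pose just before it. calibration takes no time and is no camera call.
- close_job(): hands the job in, once; it reports no verdict.
The state is a dict: "clock": time; "joint_pos": joint angles; "qvel": joint speeds; "tau": joint torques, N m; "tool_pos": TCP position; "orientation": TCP orientation; "force": force on the tool from outside, world axes, zero at the start; "moment": the same for the moment, N m; "opening": finger opening in m.
Only numpy, scipy, OpenCV 4.12 (cv2) and the standard library are available. Lean on these libraries where they do the work, as an engineer would, in place of code of your own. Each camera call takes 0.05 s, during which the arm holds its last target. There are 200 camera calls.

### The job

The wooden scraper has been left lying on the lid of the damp box: slide it blade first, all the way home, into the slot of the slotted wooden block and let go of it. Then lift the lid and hold it open at 45 degrees so that the pots inside can be looked over; the lid would fall shut by itself, so finish while still holding it there. Leave the mug, the jar and the bowl where they stand.

Things in the scene. Friction and masses are not known exactly. Their poses are not given: they have to be found in the camera images.
- scraper_grip (a point): Wooden scraper (loose, about 60 g, 170 mm long): centre of its handle, half-way up, 9 mm above the underside. Handle 80 long x 24 wide x 18 high, reaching 40 mm either way from this point; x points from handle to blade, z up. It starts lying flat on the lid, behind the lid's handle and roughly parallel to it.
- scraper_tip (a point): Middle of the far end edge of the scraper's blade, half-way through its 5 mm thickness, 130 mm ahead (+x) of scraper_grip. Blade 90 long x 50 wide x 5 thick, its underside flush with the handle's underside; same axes as scraper_grip.
- scraper: The same scraper; origin at the centre of its underside, 45 mm ahead of scraper_grip; same axes.
- slot_block: Slotted block of dark wood, fixed to the bench left or right of the box, 122 deep (x) x 90 wide x 58 high; origin at the centre of its underside, x the way into the slot. The slot's 14 mm thick roof is split along the middle by an 18 mm gap, so the blade is seen from above. The handle cannot enter: the scraper is home when its handle meets the block.
- slot_mouth (a point): Middle of the mouth of the block's slot, on the slot's floor, 30 mm above the bench, 50 mm before (-x) the block's origin; x points into the slot, z up. The slot is level, 92 mm deep to a back wall, 62 wide, 12 high; its floor reaches 15 mm out in front of the mouth as a ledge. The mouth faces roughly towards the robot.
- lid (a joint): Angle of the lid of the damp box, rad: 0 shut, growing as the front edge (nearest the robot) rises; a stop at 1.3. The lid weighs 0.3 to 0.65 kg and falls shut from every angle; no spring, hardly any friction.
- damp_box: Wooden box with a white laminate lid, fixed to the bench, 240 deep (x) x 270 wide (y) x 90 high; origin at the centre of its underside; x points away from the robot to the hinge side, z up. The lid on it is 12 mm thick, so its top is 102 mm above the bench when shut.
- lid_handle (a point): Middle of the lid's handle, moving with the lid: a round steel bar, 12 mm thick and 110 mm long, parallel to the hinge, held by a post at each end, its axis 40 mm above the lid's top and 27 mm behind the lid's front edge (142 mm above the bench when shut). Axes as the box when shut: x to the hinge, y along the bar, z out of the lid's top.
- lid_hinge (a point): Middle of the lid's hinge line, on the box's far upper rim, 90 mm above the bench; the lid turns about this point's y axis. With the lid shut lid_handle lies 215 mm in front (-x) and 52 mm above it.
- mug: Bystander: white mug with handle, 76 mm wide, 85 high, loose; origin under its centre.
- glaze_jar: Bystander: closed amber jar with black cap, 68 mm wide, 100 high, loose; origin under its centre.
- bowl: Bystander: terracotta bowl, 110 mm wide, 50 high, loose; origin under its centre.
Mind the look-alikes: they are no part of the job. What is shaped like the slot_block but blue or purple is not meant.

How it is judged:
By the outcome, as a careful person would: the job done as asked, in the order asked, and still so for the second after the job is handed in, while the arm keeps its last pose, push and grip.
It also fails if it takes over 64 s, if anything falls off the work surface, if the arm or the gripper's body presses on something with over 40 N, if the wrist force passes 120 N, or if a joint passes its speed limit or range.

## Working session

There is one attempt and no reset: what is moved stays moved. The work goes in short steps, Python scripts to look and compute and a tool call to move; the robot and the scene stay as the last step left them, time stands still between calls to the robot, and variables do not carry over. Pictures are saved under pics/ and viewed, about 8 in all and at most 12, crops included, and the job is handed in when it is done.

Besides the shell and the picture viewer there is one more tool, called after "Call:" as name(argument=value, ...), one argument or row to a line, values as JSON. move_arm: Moves the arm, as the interface text tells. Its arguments: {"type":"object","properties":{"commands":{"type":"array"},"jaw":{"type":"number"}},"required":["commands"]}

```bash
ls; mkdir -p pics; cat > h.py <<'E'
import numpy as np, cv2
from scipy.spatial.transform import Rotation as R
from plant import get_obs, snapshot, calibration, close_job, ctrl
def snap(n,f):
    o=get_obs(); p,d=snapshot(n); c=calibration(n)
    if n=='wrist':
        T=np.eye(4);T[:3,:3]=R.from_euler('xyz',o['orientation'],degrees=True).as_matrix();T[:3,3]=o['tool_pos'];T=T@c['tool_from_camera']
    else: T=c['T']
    cv2.imwrite(f'pics/{f}.png',cv2.cvtColor(p,cv2.COLOR_RGB2BGR)); np.savez(f'pics/{f}.npz',d=d,T=T,K=c['mtx'],p=p)
def load(f):
    z=np.load(f'pics/{f}.npz'); return z['p'],z['d'],z['T'],z['K']
def cloud(f):
    p,d,T,K=load(f); v,u=np.mgrid[:d.shape[0],:d.shape[1]]
    P=np.stack([(u-K[0,2])/K[0,0]*d,-(v-K[1,2])/K[1,1]*d,-d],-1)
    W=P@T[:3,:3].T+T[:3,3]; W[d==0]=np.nan; return W
E
python3 - <<'E'
from h import *
print(get_obs()); c=calibration('scene'); print(c); print({k:v for k,v in calibration('wrist').items()})
for n in('scene','side','wrist'): snap(n,n+'0')
a=[cv2.imread(f'pics/{n}0.png') for n in('scene','side')]
E
```

```text
pics
{'clock': 0.0, 'joint_pos': array([ 1.65078864e+01,  2.05901063e+01,  6.33346725e-01, -2.13072100e-02,
       -7.01360246e+01, -1.65049328e+01]), 'qvel': array([-0.12083515, -0.01049049, -0.07103899,  0.14318037, -0.09048694,
        0.00853304]), 'tau': array([-8.00930356e-04, -5.82726967e+01,  2.93058443e+01,  6.99745238e+00,
        6.93249181e-03, -2.06530804e-04]), 'tool_pos': array([ 6.74500713e-01, -1.06350739e-05,  2.25630714e-01]), 'orientation': array([   4.32451917,   89.90507764, -175.67978338]), 'force': array([-0.79656459, -0.33245404, -0.63451751]), 'moment': array([ 0.01179447, -0.00838101,  0.01273019]), 'opening': 0.08753522317339378}
{'mtx': array([[381.3076901 ,   0.        , 283.88658982],
       [  0.        , 381.3076901 , 209.57570788],
       [  0.        ,   0.        ,   1.        ]]), 'T': array([[-0.38365405, -0.57233046,  0.72473955,  1.31778782],
       [ 0.92338158, -0.22647201,  0.30996273,  0.29907957],
       [-0.01326789,  0.7881296 ,  0.6153663 ,  0.74971358],
       [ 0.        ,  0.        ,  0.        ,  1.        ]])}
{'mtx': array([[378.20840193,   0.        , 276.52148055],
       [  0.        , 378.20840193, 215.15663477],
       [  0.        ,   0.        ,   1.        ]]), 'tool_from_camera': array([[-1.92910823e-04,  2.88951978e-01, -9.57343573e-01,
        -1.58016224e-01],
       [-1.40457856e-04,  9.57343574e-01,  2.88952006e-01,
         7.75879148e-02],
       [ 9.99999972e-01,  1.90208396e-04, -1.44096361e-04,
         4.13399390e-04],
       [ 0.00000000e+00,  0.00000000e+00,  0.00000000e+00,
         1.00000000e+00]])}
```

View pics/scene0.png

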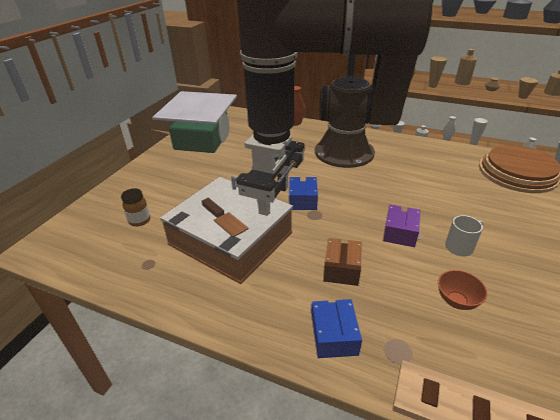

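View pics/side0.png

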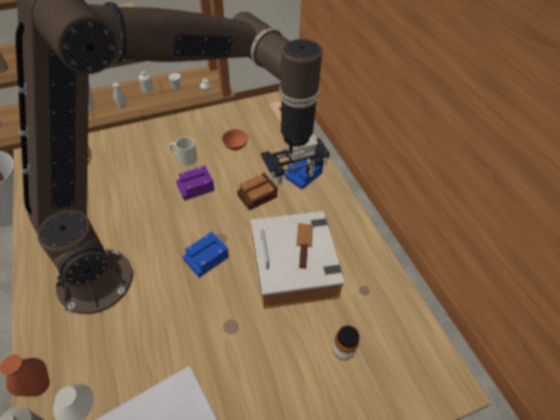

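The scene picture shows the brown block at (343,262), with look-alikes in blue at (303,193) and (337,325) and purple at (403,225). The scraper lies on the box lid, its handle at (212,207) and blade at (232,224). The dark brown block is the one I want. Next I'll make a metric top-down view for the close check.

```bash
python3 - <<'E'
from h import *
x0,x1,y0,y1=0.40,0.90,-0.30,0.30; s=1000
outs=[]
for f in('scene0','side0'):
    p,d,T,K=load(f);W=cloud(f)
    # upsample by projecting dense: bilinear upscaled
    Wb=cv2.resize(W.astype(np.float32),None,fx=3,fy=3);pb=cv2.resize(p,None,fx=3,fy=3)
    m=np.isfinite(Wb[...,0])&(Wb[...,2]<.16)&(Wb[...,2]>-.02)&(Wb[...,0]>x0)&(Wb[...,0]<x1)&(Wb[...,1]>y0)&(Wb[...,1]<y1)
    w=Wb[m];c=pb[m];o=np.argsort(w[:,2]);w=w[o];c=c[o]
    im=np.zeros((500,600,3),np.uint8)
    im[np.clip((x1-w[:,0])*s,0,499).astype(int),np.clip((y1-w[:,1])*s,0,599).astype(int)]=c[:,::-1]
    cv2.imwrite(f'pics/o_{f}.png',im);np.save(f'pics/o_{f}.npy',w)
a=cv2.imread('pics/o_scene0.png');b=cv2.imread('pics/o_side0.png')
cv2.imwrite('pics/orth.png',cv2.resize(np.hstack([a,b])[:, :],(800,333)))
cv2.imwrite('pics/orthS.png',cv2.resize(b,None,fx=1.2,fy=1.2))
E
```

```text
(no output)
```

View pics/orthS.png

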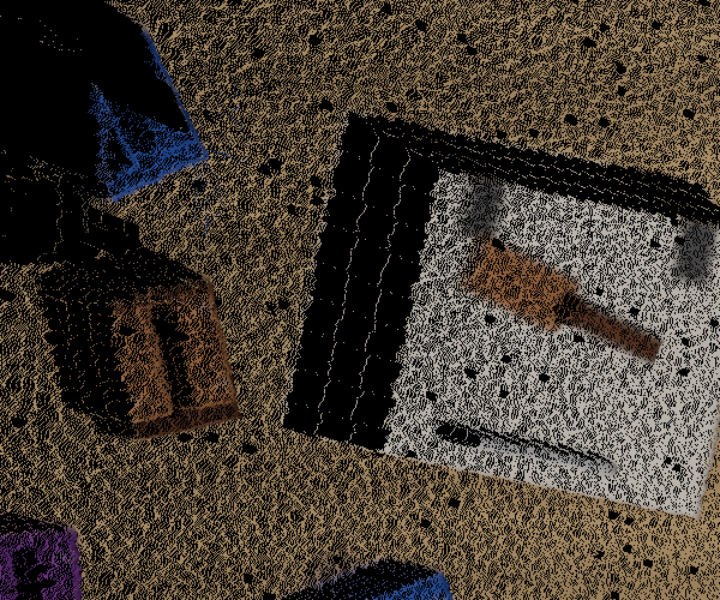

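View pics/wrist0.png

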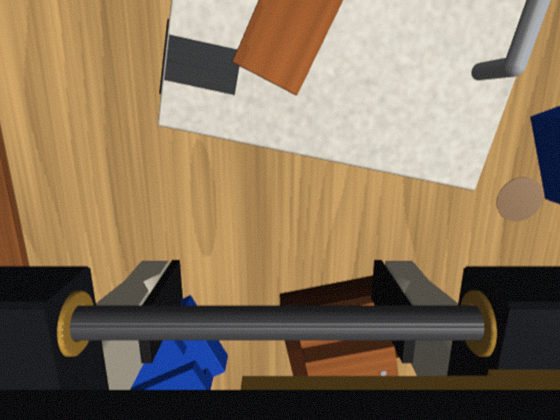

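```bash
cat >> h.py <<'E'
def onplane(f,uv,z):
    p,d,T,K=load(f); uv=np.asarray(uv,float).reshape(-1,2)
    r=np.c_[(uv[:,0]-K[0,2])/K[0,0],-(uv[:,1]-K[1,2])/K[1,1],-np.ones(len(uv))]@T[:3,:3].T
    return (T[:3,3]+r*((z-T[2,3])/r[:,2])[:,None])[:,:2]
def rect(f,m,z):
    n,l,st,_=cv2.connectedComponentsWithStats(m.astype(np.uint8)); i=1+np.argmax(st[1:,4]); v,u=np.nonzero(l==i)
    (c,s,a)=cv2.minAreaRect((onplane(f,np.c_[u,v],z)*1000).astype(np.float32)); return np.round(c,1),np.round(s,1),round(a,1)
E
python3 - <<'E'
from h import *
for f in('side0','scene0','wrist0'):
    p,d,T,K=load(f);W=cloud(f);hsv=cv2.cvtColor(p,cv2.COLOR_RGB2HSV).astype(int)
    x,y,z=np.moveaxis(W,-1,0)
    box=(x>.45)&(x<.85)&(y<.05)&(y>-.32)&(z>.085)
    brown=(hsv[...,1]>110)&(hsv[...,0]<20)
    for nm,m,h in(('lid',box&(z<.112)&(hsv[...,1]<70)&(hsv[...,2]>120),.102),
      ('scraper',box&brown&(z>.1)&(z<.13),.107),('blade',box&brown&(hsv[...,2]>120)&(z>.1),.107),('handle',box&brown&(hsv[...,2]<105)&(z>.1),.12),
      ('block',(x>.5)&(x<.75)&(y>.08)&(y<.28)&brown&(z>.05)&(z<.066),.058),
      ('bar',box&(z>.125)&(z<.16)&(hsv[...,1]<70),.142)):
        try: print(f,nm,m.sum(),*rect(f,m,h),'medz',np.median(z[m]).round(4))
        except Exception as e: print(f,nm,m.sum(),'fail')
p=cv2.imread('pics/side0.png');cv2.imwrite('pics/c1.png',np.hstack([cv2.resize(p[160:220,225:305],None,fx=5,fy=5,interpolation=2),cv2.resize(p[220:280,250:330],None,fx=5,fy=5,interpolation=2)]))
E
```

```text
side0 lid 4905 [ 613.5 -174.8] [274.9 245.3] 78.4 medz 0.1017
side0 scraper 387 [ 644.1 -169.3] [158.9  43.6] 62.4 medz 0.1077
side0 blade 270 [ 662.7 -134.8] [79.5 44. ] 63.6 medz 0.1067
side0 handle 197 [ 623.2 -212. ] [80.3 18.2] 61.4 medz 0.1221
side0 block 499 [607.6 153.7] [110.7  96.6] 12.3 medz 0.0556
side0 bar 148 [ 519. -159.] [128.8  13.2] 78.5 medz 0.1457
scene0 lid 3980 [ 619.5 -170. ] [273.5 242. ] 78.4 medz 0.1013
scene0 scraper 512 [ 667.4 -132.7] [92.6 49. ] 63.9 medz 0.1067
scene0 blade 384 [ 666.3 -132.8] [87.9 47.4] 63.6 medz 0.1064
scene0 handle 328 [ 630.8 -208.1] [72.1 20. ] 64.8 medz 0.5431
scene0 block 886 [617.4 160.8] [112.2  89. ] 13.2 medz 0.0557
scene0 bar 33 [ 520.2 -199.4] [37.9 14.5] 28.8 medz 0.1418
wrist0 lid 44022 [ 628.7 -100.2] [129.8 242.3] 78.4 medz 0.1019
wrist0 scraper 6418 [ 667.7 -121.9] [66.  49.4] 63.8 medz 0.1069
wrist0 blade 7067 [ 667.5 -122. ] [65.7 49.1] 63.8 medz 0.107
wrist0 handle 4982 [582.3 146.1] [ 21.2 294.2] 89.9 medz 0.3183
wrist0 block 3029 [607.  172.6] [ 40.7 116.9] 89.9 medz 0.0561
wrist0 bar 2052 [ 529.9 -111.5] [48.6 20.2] 66.4 medz 0.1462
```

View pics/c1.png

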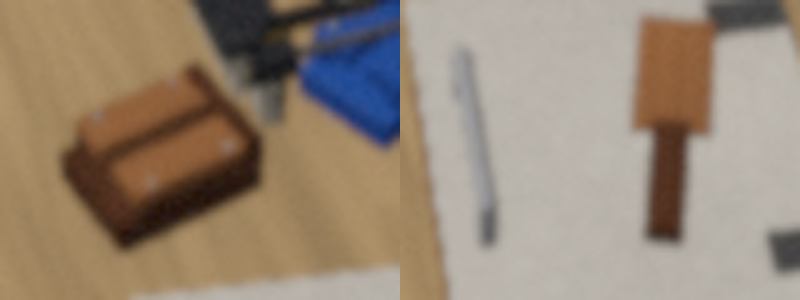

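The crop confirms the brown block: ledge at lower left towards the robot, gap along its top. It also shows the scraper with its blade pointing to +y. I'll spin the gripper so the wrist camera looks over the blade side.

Call:
move_arm(
  commands=[
    [[0,0,0,-0.149],[0,0,0,-0.149],[0,0,0,-0.149],[0,0,0,-0.149],[0,0,0,-0.149],[0,0,0,-0.149],[0,0,0,-0.149],[0,0,0,-0.149]],
  ],
  jaw=5.5,
)

```text
clock: 0.95
tool_pos: [0.6748, -0.0, 0.2262]
orientation: [-63.4, 90.0, -174.8]
force: [0.2, 0.9, -1.1]
opening: 0.055
```

Call:
move_arm(
  commands=[
    [[0,0,0,-0.149],[0,0,0,-0.149],[0,0,0,-0.149],[0,0,0,-0.149],[0,0,0,-0.149],[0,0,0,-0.149],[0,0,0,-0.149],[0,0,0,-0.149]],
  ],
)

```text
clock: 1.75
tool_pos: [0.6748, -0.0, 0.2261]
orientation: [-131.3, 90.0, -174.3]
force: [-1.0, -0.2, -0.3]
opening: 0.0552
```

Call:
move_arm(
  commands=[
    [[0,0,0,-0.149],[0,0,0,-0.149],[0,0,0,0]],
  ],
)

```text
clock: 2.05
tool_pos: [0.6748, 0.0, 0.2262]
orientation: [-150.1, 90.0, -176.3]
force: [0.2, 0.3, -0.1]
opening: 0.055
```

```bash
cat >> h.py <<'E'
def pose():
    o=get_obs(); M=R.from_euler('xyz',o['orientation'],degrees=True).as_matrix(); return np.array(o['tool_pos']),M
def go(x,y,z,jaw):
    t,M=pose(); a=np.degrees(np.arctan2(M[1,2],M[0,2])); print('tcp',t.round(4),'jawang',a.round(2),'xaxis',M[:,0].round(3))
    print('cm in tool axes',(M.T@(np.array([x,y,z])-t)*100).round(2),'spin',np.radians((a-jaw+180)%360-180).round(4), 'F',get_obs()['force'].round(1),'open',round(get_obs()['opening'],4),'t',get_obs()['clock'],'j6',get_obs()['joint_pos'][5].round(1))
E
python3 -c "
from h import *
go(.627,-.209,.226,-26.3)"
```

```text
tcp [0.6748 0.     0.2262] jawang -26.2 xaxis [-0.001 -0.    -1.   ]
cm in tool axes [ 2.000e-02 -2.086e+01  4.940e+00] spin 0.0017 F [ 0.2  0.3 -0.1] open 0.055 t 2.05 j6 137.3
```

Call:
move_arm(
  commands=[
    [[0,-4.2,1,0],[0,-4.2,1,0],[0,-4.2,1,0],[0,-4.2,1,0],[0,-4,0.9,0],[0,0,0,0],[0,0,0,0]],
  ],
)

```text
clock: 2.75
tool_pos: [0.6262, -0.2093, 0.2263]
orientation: [-178.4, 90.0, 155.0]
force: [-1.1, 0.4, -0.1]
opening: 0.055
```

```bash
python3 - <<'E'
from h import *
snap('wrist','w1'); go(.627,-.209,.107,-26.3)
f='w1';p,d,T,K=load(f);W=cloud(f);hsv=cv2.cvtColor(p,cv2.COLOR_RGB2HSV).astype(int);x,y,z=np.moveaxis(W,-1,0)
brown=(hsv[...,1]>110)&(hsv[...,0]<20)&(z>.1)&(z<.13)
for nm,m,h in(('blade',brown&(z<.1135),.107),('handle',brown&(z>.1135),.12)): print(nm,m.sum(),*rect(f,m,h))
E
```

```text
tcp [ 0.6265 -0.2084  0.2263] jawang -26.55 xaxis [-0.  0. -1.]
cm in tool axes [11.93 -0.03  0.08] spin -0.0044 F [-0.5  0.1 -0.2] open 0.055 t 2.8 j6 155.0
blade 9498 [ 662.1 -133.3] [90.7 49.2] 63.6
handle 3197 [ 625.4 -207.6] [78.9 22.4] 63.9
```

View pics/w1.png

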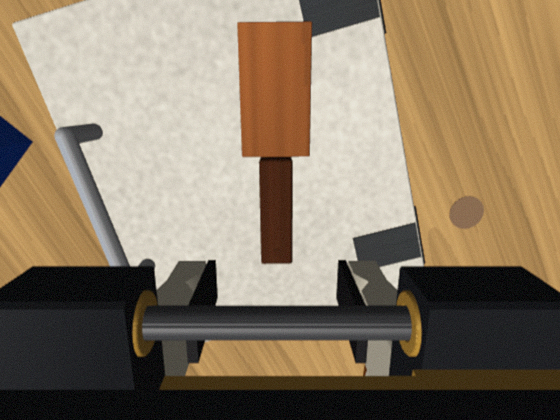

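The scraper shows square between the jaws: handle centred at (276,210), blade at (275,88). I'll descend and grip.

Call:
move_arm(
  commands=[
    [[4,0,-0.1,0],[4,0,0,0],[2,0,0,0],[1,0,0,0],[1,0,0,0],[0,0,0,0]],
  ],
)

```text
clock: 3.4
tool_pos: [0.6258, -0.2071, 0.106]
orientation: [-160.4, 90.0, 173.3]
force: [0.4, -1.0, 0.3]
opening: 0.0551
```

Call:
move_arm(
  commands=[
    [[0,0,0,0],[0,0,0,0],[0,0,0,0],[0,0,0,0],[0,0,0,0]],
  ],
  jaw=1.0,
)

```text
clock: 3.9
tool_pos: [0.6259, -0.2078, 0.1071]
orientation: [18.9, 90.0, -7.4]
force: [0.4, 0.3, 2.0]
opening: 0.0238
```

Call:
move_arm(
  commands=[
    [[-1,0,0,0],[-2,0,0,0],[-4,0,0,0],[-4,0,0,0],[-1,0,0,0],[0,0,0,0]],
  ],
)

```text
clock: 4.5
tool_pos: [0.6267, -0.2079, 0.2296]
orientation: [21.4, 89.7, -4.9]
force: [-0.3, -0.5, -1.0]
opening: 0.0239
```

```bash
python3 - <<'E'
from h import *
go(.45,.12,.226,-77.2)
E
```

```text
tcp [ 0.6267 -0.2079  0.2296] jawang -26.33 xaxis [ 0.005 -0.    -1.   ]
cm in tool axes [  0.26  21.55 -30.39] spin 0.8878 F [-0.3 -0.5 -1. ] open 0.0239 t 4.5 j6 155.1
```

Call:
move_arm(
  commands=[
    [[0,2.45,-4.1,0],[0,2.45,-4.1,0],[0,2.45,-4.1,0],[0,2.45,-4.1,0],[0,2.45,-4.1,0],[0,2.45,-4.1,0],[0,2.45,-4.1,0],[0,2.45,-4.1,0]],
  ],
)

```text
clock: 5.3
tool_pos: [0.4166, 0.1141, 0.2253]
orientation: [-126.2, 89.9, -152.6]
force: [1.5, 0.5, 0.3]
opening: 0.0235
```

Call:
move_arm(
  commands=[
    [[0,0,0,0.148],[0,0,0,0.148],[0,0,0,0.148],[0,0,0,0.148],[0,0,0,0.148],[0,0,0,0.148],[0,0,0,0],[0,0,0,0]],
  ],
)

```text
clock: 6.1
tool_pos: [0.4182, 0.1131, 0.2257]
orientation: [-73.4, 89.9, -150.3]
force: [-0.2, -0.2, -0.7]
opening: 0.0239
```

```bash
python3 - <<'E'
from h import *
snap('wrist','w2'); go(.42,.113,.12,-77.2)
f='w2';p,d,T,K=load(f);W=cloud(f);hsv=cv2.cvtColor(p,cv2.COLOR_RGB2HSV).astype(int);x,y,z=np.moveaxis(W,-1,0)
brown=(hsv[...,1]>110)&(hsv[...,0]<20)
for nm,m in(('block',(x>.5)&(y<.28)&brown&(z>.048)&(z<.068)),('blade',brown&(z>.2))):
    zz=np.nanmedian(z[m]);print(nm,m.sum(),zz,*rect(f,m,.058 if nm=='block' else zz))
E
```

```text
tcp [0.4183 0.1132 0.2259] jawang -76.98 xaxis [-0.001 -0.001 -1.   ]
cm in tool axes [10.59  0.17  0.05] spin 0.0039 F [ 0.2  0.1 -0.2] open 0.0238 t 6.15 j6 61.6
block 1764 0.058241819299240105 [535.  -47.3] [138.1  70.7] 37.5
blade 36795 0.22581325342905004 [466.8 125.1] [127.7  49.6] 13.0
```

View pics/w2.png

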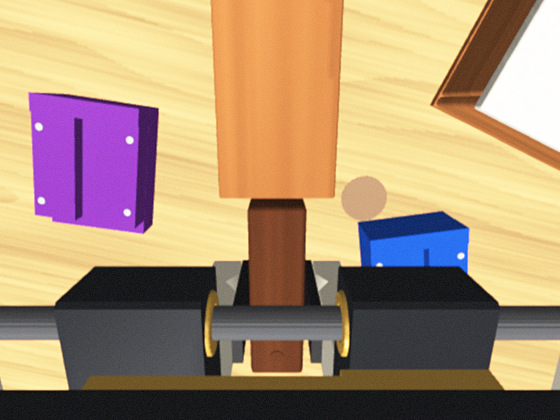

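The blade runs out of the top of the picture (columns 215-340) and hides the block. I'll shift sideways so the block shows beside it.

Call:
move_arm(
  commands=[
    [[0,3.5,2.75,0],[0,3.5,2.75,0],[0,3.5,2.75,0],[0,3.5,2.75,0],[0,0,0,0],[0,0,0,0]],
  ],
)

```text
clock: 6.75
tool_pos: [0.5797, 0.0363, 0.225]
orientation: [-86.1, 89.8, -163.3]
force: [-0.1, -0.0, -0.9]
opening: 0.0238
```

```bash
python3 - <<'E'
from h import *
snap('wrist','w3'); go(.42,.113,.12,-77.2)
f='w3';p,d,T,K=load(f);W=cloud(f);hsv=cv2.cvtColor(p,cv2.COLOR_RGB2HSV).astype(int);x,y,z=np.moveaxis(W,-1,0)
brown=(hsv[...,1]>110)&(hsv[...,0]<20)
m=(x>.5)&(y<.28)&(y>.07)&(z>.048)&(z<.068)
print('block',m.sum(),np.nanmedian(z[m]),*rect(f,m,.058))
m=brown&(z>.2);v,u=np.nonzero(m);print('blade',*rect(f,m,np.nanmedian(z[m])))
for a in range(0,400,50):
  k=(z>.2)&(np.arange(420)[:,None]//50==a//50)&brown
  if k.sum()>50:print(a,k.sum(),np.nanmedian(z[k]).round(4))
E
```

```text
tcp [0.5792 0.0368 0.2256] jawang -77.15 xaxis [-0.002 -0.    -1.   ]
cm in tool axes [ 10.58 -13.8  -10.97] spin 0.0008 F [-0.2 -0.1 -0.2] open 0.0234 t 6.8 j6 79.9
block 12247 0.05620332468911626 [609.5 161.2] [106.4  92.2] 12.2
blade [628.3  48.1] [127.8  49.6] 12.8
0 6521 0.2244
50 6289 0.2245
100 6069 0.2246
150 5780 0.2246
200 2876 0.2375
250 3127 0.2378
300 1352 0.2384
350 4970 0.3175
```

View pics/w3.png

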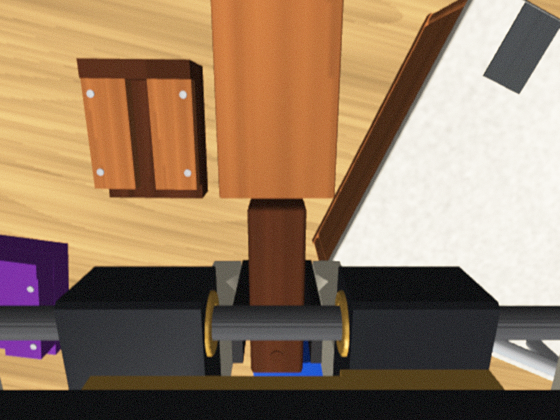

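```bash
python3 - <<'E'
from h import *
f='w3';p,d,T,K=load(f);W=cloud(f);hsv=cv2.cvtColor(p,cv2.COLOR_RGB2HSV).astype(int);x,y,z=np.moveaxis(W,-1,0)
m=((x>.5)&(y<.28)&(y>.07)&(z>.048)&(z<.068)&(hsv[...,2]>125)).astype(np.uint8)
n,l,st,_=cv2.connectedComponentsWithStats(m)
for i in range(1,n):
    if st[i,4]>500: print(st[i],*rect(f,l==i,.058))
k=(z>.2)&(hsv[...,1]>110)&(hsv[...,0]<20); 
# blade/handle edges: handle part
kh=k&(z>.232)&(z<.245);print('handle',*rect(f,kh,.2375))
kb=k&(z<.23);print('blade',*rect(f,kb,.2245))
E
```

```text
[  79   77   57  112 4731] [597.1 186.3] [91.7 36.4] 12.5
[ 147   78   50  112 4729] [608.1 133.7] [92. 36.] 12.2
handle [595.4  40.7] [45.7 24.2] 12.8
blade [652.5  53.6] [78.4 49.7] 12.8
```

Call:
move_arm(
  commands=[
    [[0,-3.53,-2.92,0],[0,-3.53,-2.92,0],[0,-3.53,-2.92,0],[0,-3.53,-2.92,0],[0,0,0,0.01],[0,0,0,0],[0,0,0,0]],
  ],
)

```text
clock: 7.5
tool_pos: [0.4161, 0.12, 0.227]
orientation: [113.2, 89.9, 35.5]
force: [-0.2, 0.7, -1.5]
opening: 0.0239
```

Call:
move_arm(
  commands=[
    [[4,0,0,0],[4,0,0,0],[4,0,0,0],[3,0,0,0],[2,0,0,0],[0,0,0,0],[0,0,0,0]],
  ],
)

```text
clock: 8.2
tool_pos: [0.4166, 0.1193, 0.0566]
orientation: [-47.1, 89.9, -124.9]
force: [0.0, 0.6, 0.2]
opening: 0.0236
```

```bash
python3 - <<'E'
from h import *
go(.4157,.1192,.0375,-77.7)
snap('side','s2');snap('wrist','w4')
f='w4';W=cloud(f);p,d,T,K=load(f);hsv=cv2.cvtColor(p,cv2.COLOR_RGB2HSV).astype(int);x,y,z=np.moveaxis(W,-1,0)
m=(x>.43)&(y<.28)&(y>.07)&(z>.048)&(z<.075)&(hsv[...,2]>125);print(m.sum())
p=cv2.imread('pics/side0.png')
a=cv2.imread('pics/s2.png')[140:230,190:310];b=cv2.imread('pics/w4.png')
cv2.imwrite('pics/c2.png',np.hstack([cv2.resize(a,(400,300),interpolation=2),cv2.resize(b,(400,300))]))
E
```

```text
tcp [0.4166 0.1193 0.0566] jawang -77.83 xaxis [-0.001 -0.001 -1.   ]
cm in tool axes [ 1.91 -0.09 -0.01] spin -0.0022 F [0.  0.6 0.2] open 0.0236 t 8.2 j6 59.9
25684
```

View pics/c2.png

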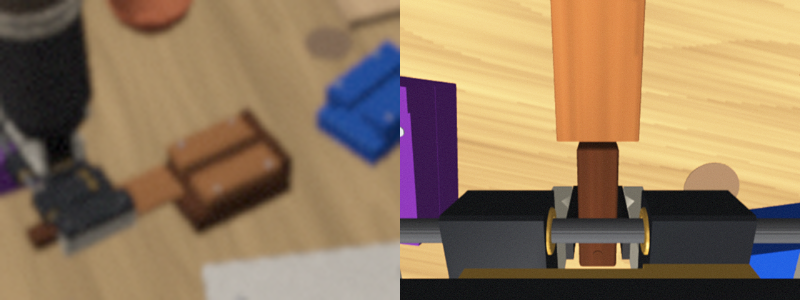

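The blade lines up with the block's middle in the side crop (blade at (155,195), mouth at (178,190)). Next: down to slot height, then the first part of the slide.

Call:
move_arm(
  commands=[
    [[1,0,0,0],[0.9,0,0,0],[0,0,0,0],[0,0,0,0]],
  ],
)

```text
clock: 8.7
tool_pos: [0.4159, 0.1197, 0.0373]
orientation: [-56.1, 90.0, -133.8]
force: [0.1, 0.5, -1.0]
opening: 0.0237
```

Call:
move_arm(
  commands=[
    [[0,1,0,0],[0,1,0,0],[0,1,0,0],[0,0.5,0,0],[0,0.5,0,0],[0,0,0,0]],
  ],
)

```text
clock: 9.3
tool_pos: [0.4557, 0.1284, 0.0374]
orientation: [5.2, 90.0, -72.7]
force: [-0.1, 0.0, -0.5]
opening: 0.0239
```

```bash
python3 - <<'E'
from h import *
go(.5232,.1426,.0375,-77.7); print(get_obs()['moment'])
snap('side','s3');snap('wrist','w5')
a=cv2.imread('pics/s3.png')[140:230,190:310];b=cv2.imread('pics/w5.png')
cv2.imwrite('pics/c3.png',np.hstack([cv2.resize(a,(400,300),interpolation=2),cv2.resize(b,(400,300))]))
E
```

```text
tcp [0.4557 0.1284 0.0374] jawang -77.8 xaxis [ 0. -0. -1.]
cm in tool axes [-0.01  6.89  0.03] spin -0.0018 F [-0.1  0.  -0.5] open 0.0239 t 9.3 j6 62.6
[-0.16016881  0.14276477  0.06743926]
```

Call:
move_arm(
  commands=[
    [[0,1,0,0],[0,1,0,0],[0,1,0,0],[0,1,0,0],[0,1,0,0],[0,1,0,0],[0,0,0,0]],
  ],
)

```text
clock: 10.1
tool_pos: [0.5152, 0.1414, 0.0374]
orientation: [87.7, 90.0, 9.9]
force: [-0.1, -0.0, -1.1]
opening: 0.0237
```

Call:
move_arm(
  commands=[
    [[0,0.3,0,0],[0,0.3,0,0],[0,0.2,0,0],[0,0.1,0,0]],
  ],
)

```text
clock: 10.5
tool_pos: [0.5205, 0.142, 0.037]
orientation: [-80.2, 89.8, -158.0]
force: [-8.1, 0.6, 2.7]
opening: 0.0236
```

```bash
python3 - <<'E'
from h import *
go(.5232,.1426,.0375,-77.7)
snap('side','s4');snap('wrist','w6')
a=cv2.imread('pics/s4.png')[140:230,190:310];b=cv2.imread('pics/w6.png')
cv2.imwrite('pics/c4.png',np.hstack([cv2.resize(a,(400,300),interpolation=2),cv2.resize(b,(400,300))]))
E
```

```text
tcp [0.5205 0.142  0.037 ] jawang -77.82 xaxis [-0.004 -0.001 -1.   ]
cm in tool axes [-0.05  0.27 -0.  ] spin -0.002 F [-8.1  0.6  2.7] open 0.0236 t 10.5 j6 66.2
```

View pics/c4.png

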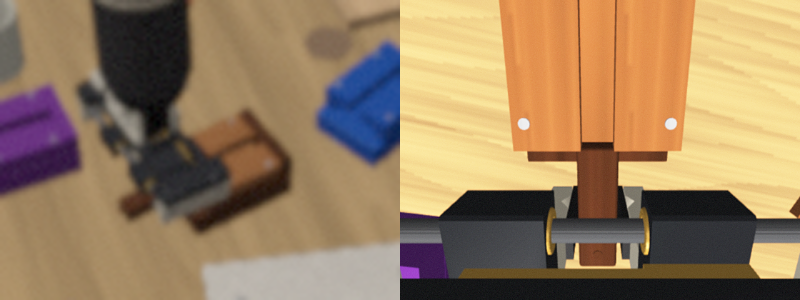

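The wrist view shows the handle against the roof's front edge (row 150 of the crop), with blade seen through the gap. Contact is 8 N. I'll push a bit more to seat it, lower onto the floor and release.

Call:
move_arm(
  commands=[
    [[0.1,0.15,0,0],[0.1,0.15,0,0],[0,0,0,0]],
  ],
)

```text
clock: 10.9
tool_pos: [0.5212, 0.1414, 0.0343]
orientation: [-77.7, 89.5, -155.5]
force: [-11.9, -0.5, 4.0]
opening: 0.0238
```

Call:
move_arm(
  commands=[
    [[0,0,0,0],[0,0,0,0],[0,0,0,0],[0,0,0,0]],
  ],
  jaw=5,
)

```text
clock: 11.3
tool_pos: [0.5259, 0.1437, 0.0358]
orientation: [107.4, 90.0, 29.7]
force: [-0.4, 0.8, 0.1]
opening: 0.0483
```

```bash
python3 - <<'E'
from h import *
go(.5232,.1426,.0375,-77.7)
snap('wrist','w7')
f='w7';p,d,T,K=load(f);W=cloud(f);x,y,z=np.moveaxis(W,-1,0);hsv=cv2.cvtColor(p,cv2.COLOR_RGB2HSV).astype(int)
s=slice(265,288)
for r in range(120,300,12): print(r,np.nanmedian(W[r,s],0).round(4),p[r,276])
m=(z>.05)&(z<.066)&(hsv[...,2]>125)&(hsv[...,1]>100)
n,l,st,_=cv2.connectedComponentsWithStats(m.astype(np.uint8))
for i in range(1,n):
    if st[i,4]>2000: print(st[i],*rect(f,l==i,.058))
E
```

```text
tcp [0.5259 0.1437 0.0358] jawang -77.78 xaxis [ 0.001  0.    -1.   ]
cm in tool axes [-0.17 -0.29  0.05] spin -0.0014 F [-0.4  0.8  0.1] open 0.0483 t 11.3 j6 66.3
120 [0.5946 0.1596 0.0352] [220 144  78]
132 [0.59   0.1586 0.0352] [216 134  72]
144 [0.5852 0.1575 0.0351] [216 135  74]
156 [0.5804 0.1565 0.0353] [217 136  75]
168 [0.5753 0.1556 0.035 ] [216 135  73]
180 [0.5704 0.1543 0.0349] [214 130  69]
192 [0.5653 0.1532 0.0351] [212 130  67]
204 [0.5599 0.152  0.0349] [208 124  64]
216 [0.5566 0.1514 0.042 ] [43 22 16]
228 [0.5535 0.1506 0.0483] [110  58  38]
240 [0.5482 0.1496 0.048 ] [113  61  41]
252 [0.5431 0.1483 0.0478] [115  64  43]
264 [0.538  0.1473 0.0478] [117  67  41]
276 [0.5324 0.146  0.0478] [108  60  33]
288 [0.5268 0.1449 0.0478] [111  65  36]
[  140     0   115   227 22962] [589.4 185. ] [76.3 35.6] 12.2
[  301     0   115   227 23021] [600.6 133.3] [76.2 35.8] 12.2
```

Blade lies on the slot floor (top 0.035) and the handle front is within about 1 mm of the roof face. One more regrip and push will make sure it's home.

Call:
move_arm(
  commands=[
    [[0,0,0,0],[0,0,0,0],[0,0,0,0],[0,0.2,0,0],[0,0.2,0,0],[0,0,0,0]],
  ],
  jaw=1.0,
)

```text
clock: 11.95
tool_pos: [0.5274, 0.1437, 0.0354]
orientation: [-81.9, 89.8, -159.7]
force: [-9.8, 1.7, 8.6]
opening: 0.0236
```

Call:
move_arm(
  commands=[
    [[0,0,0,0],[0,0,0,0],[0,0,0,0],[0,0,0,0]],
  ],
  jaw=5,
)

```text
clock: 12.35
tool_pos: [0.5296, 0.1444, 0.0355]
orientation: [84.4, 90.0, 6.6]
force: [-0.1, -0.6, 0.3]
opening: 0.0482
```

Call:
move_arm(
  commands=[
    [[-2,0,0,0],[-4,0,0,0],[-4,0,0,0],[-4,0,0,0],[-4,0,0,0],[-2,0,0,0],[0,0,0,0]],
  ],
)

```text
clock: 13.05
tool_pos: [0.5311, 0.1451, 0.2394]
orientation: [105.6, 89.6, 27.8]
force: [-0.3, 0.8, -1.1]
opening: 0.05
```

```bash
python3 - <<'E'
from h import *
snap('wrist','w8')
go(.524,-.153,.226,168.4)
f='w8';p,d,T,K=load(f);W=cloud(f);x,y,z=np.moveaxis(W,-1,0);hsv=cv2.cvtColor(p,cv2.COLOR_RGB2HSV).astype(int)
m=(z>.05)&(z<.066)&(hsv[...,2]>125)&(hsv[...,1]>100)
n,l,st,_=cv2.connectedComponentsWithStats(m.astype(np.uint8))
for i in range(1,n):
    if st[i,4]>2000: print(st[i],*rect(f,l==i,.058))
m=(z>.04)&(z<.054)&(hsv[...,2]<125)&(x>.46)&(x<.565)&(y>.11)&(y<.17)
print(m.sum(),*rect(f,m,.048))
E
```

```text
tcp [0.5301 0.1447 0.2371] jawang -77.79 xaxis [ 0.003  0.002 -1.   ]
cm in tool axes [ 1.05 -6.89 28.97] spin 1.9863 F [-0.3  0.5 -0.6] open 0.05 t 13.1 j6 66.5
[ 224   44   44  119 4513] [598.9 187.7] [97.7 35.9] 11.8
[ 288   51   44  112 4497] [607.8 134.6] [92.3 35.9] 12.2
[  69  227   95   39 2646] [440.8 284.4] [39.4 89.4] 6.7
1921 [519.  142.7] [78.7 23.4] 12.3
```

Handle front at (0.5574, 0.1511) against mouth at (0.5576, 0.1503): home and released. Now the lid handle.

Call:
move_arm(
  commands=[
    [[0,-0.88,4.6,0],[0,-0.88,4.6,0],[0,-0.88,4.6,0],[0,-0.88,4.6,0],[0,-0.88,4.6,0],[0,0,0,0.142],[0,0,0,0.142],[0,0,0,0.142]],
  ],
  jaw=5,
)

```text
clock: 13.9
tool_pos: [0.5343, -0.0906, 0.2339]
orientation: [-74.0, 89.9, -176.6]
force: [-0.5, -0.1, -0.2]
opening: 0.0499
```

Call:
move_arm(
  commands=[
    [[0,0,0,0.142],[0,0,0,0.142],[0,0,0,0.142],[0,0,0,0.142],[0,0,0,0.142],[0,0,0,0.142],[0,0,0,0.142],[0,0,0,0.142]],
  ],
)

```text
clock: 14.7
tool_pos: [0.5344, -0.0898, 0.234]
orientation: [-9.5, 89.9, -177.1]
force: [0.0, 0.4, 0.9]
opening: 0.05
```

Call:
move_arm(
  commands=[
    [[0,0,0,0.142],[0,0,0,0.142],[0,0,0,0.142],[0,0,0,0],[0,0,0,0]],
  ],
)

```text
clock: 15.2
tool_pos: [0.5347, -0.0898, 0.2346]
orientation: [15.8, 89.9, -175.7]
force: [0.2, 0.1, 1.3]
opening: 0.05
```

```bash
python3 - <<'E'
from h import *
snap('wrist','w9')
go(.524,-.153,.18,168.4)
f='w9';p,d,T,K=load(f);W=cloud(f);x,y,z=np.moveaxis(W,-1,0);hsv=cv2.cvtColor(p,cv2.COLOR_RGB2HSV).astype(int)
m=(z>.13)&(z<.16)&(x>.45)&(x<.6)&(y<-.06)
print(m.sum(),*rect(f,m,.145),np.median(z[m]),np.percentile(z[m],98))
m=(z>.095)&(z<.108)&(hsv[...,1]<70)&(y<0)
print('lid',m.sum(),*rect(f,m,.102),np.median(z[m]))
E
```

```text
tcp [ 0.5348 -0.0898  0.2348] jawang 168.53 xaxis [-0.001 -0.    -1.   ]
cm in tool axes [ 5.48  6.41 -0.21] spin 0.0023 F [ 0.5  0.2 -0.8] open 0.0498 t 15.25 j6 -22.6
3559 [ 521.  -151.4] [120.   11.7] 78.2 0.14694494588023024 0.14897582070233606
lid 80506 [ 619.3 -143.4] [217.1 242.7] 78.4 0.10199708680118463
```

View pics/w9.png

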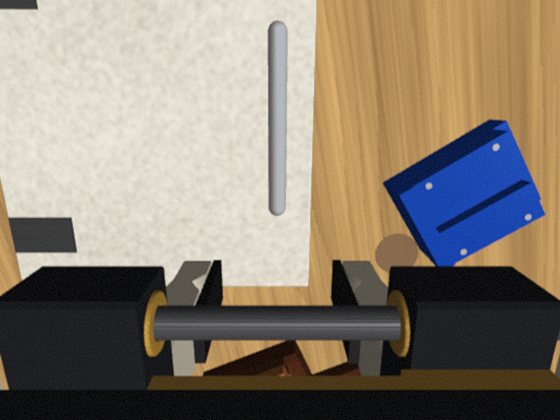

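The bar stands vertical in the picture, (277,20) to (277,213), in line with the jaws' middle. Move in and grip, while computing the arc.

Call:
move_arm(
  commands=[
    [[0,3.2,0.1,0],[0,3.1,0,0],[4,0,0,0],[3,0,0,0],[2,0,0,0],[1.4,0,0,0],[0,0,0,0]],
  ],
)

```text
clock: 15.95
tool_pos: [0.5198, -0.1513, 0.1293]
orientation: [10.0, 89.8, 178.5]
force: [-0.3, -0.2, 0.0]
opening: 0.0497
```

Call:
move_arm(
  commands=[
    [[0,0,0,0],[0,0,0,0],[0,0,0,0],[0,0,0,0],[0,0,0,0],[0,0,0,0]],
  ],
  jaw=0,
)

```text
clock: 16.55
tool_pos: [0.5218, -0.1513, 0.1319]
orientation: [-174.7, 89.9, -6.4]
force: [2.0, -0.3, 1.2]
opening: 0.0109
```

```bash
python3 - <<'E'
from h import *
go(.5212,-.1514,.131,168.4)
th=np.radians(13.6+np.linspace(0,45,17));P=22.12*np.c_[-np.sin(th),np.cos(th)]
print(np.diff(P,axis=0).round(2).tolist())
E
```

```text
tcp [ 0.5218 -0.1513  0.1319] jawang 168.33 xaxis [ 0.001 -0.    -1.   ]
cm in tool axes [0.09 0.02 0.06] spin -0.0013 F [ 2.  -0.3  1.2] open 0.0109 t 16.55 j6 -16.2
[[-1.05, -0.28], [-1.03, -0.33], [-1.02, -0.38], [-1.0, -0.43], [-0.97, -0.48], [-0.95, -0.53], [-0.92, -0.57], [-0.89, -0.62], [-0.86, -0.66], [-0.83, -0.7], [-0.79, -0.74], [-0.75, -0.78], [-0.72, -0.82], [-0.67, -0.85], [-0.63, -0.88], [-0.59, -0.91]]
```

Call:
move_arm(
  commands=[
    [[-1.05,0,-0.28,0],[-1.03,0,-0.33,0],[-1.02,0,-0.38,0],[-1.0,0,-0.43,0],[-0.97,0,-0.48,0],[-0.95,0,-0.53,0],[0,0,0,0]],
  ],
)

```text
clock: 17.25
tool_pos: [0.5453, -0.1562, 0.193]
orientation: [-36.4, 90.0, 131.9]
force: [-0.9, 1.4, -3.6]
opening: 0.0111
```

Call:
move_arm(
  commands=[
    [[-0.92,0,-0.57,0],[-0.89,0,-0.62,0],[-0.86,0,-0.66,0],[-0.83,0,-0.7,0],[-0.79,0,-0.74,0],[0,0,0,0]],
  ],
)

```text
clock: 17.85
tool_pos: [0.5768, -0.1627, 0.2366]
orientation: [5.0, 89.9, 173.3]
force: [-8.8, 5.8, 6.1]
opening: 0.0108
```

Call:
move_arm(
  commands=[
    [[-0.75,0,-0.78,0],[-0.72,0,-0.82,0],[-0.67,0,-0.85,0],[-0.63,0,-0.88,0],[-0.59,0,-0.91,0],[0,0,0,0],[0,0,0,0]],
  ],
)

```text
clock: 18.55
tool_pos: [0.6188, -0.1716, 0.2708]
orientation: [139.3, 90.0, -52.4]
force: [-6.8, 4.1, 8.7]
opening: 0.0112
```

```bash
python3 - <<'E'
from h import *
go(.5212,-.1514,.131,168.4)
snap('scene','e1');snap('side','e2');snap('wrist','e3')
ex=np.array([.9796,-.201,0])
for f in('e1','e2','e3'):
    p,d,T,K=load(f);W=cloud(f);hsv=cv2.cvtColor(p,cv2.COLOR_RGB2HSV).astype(int)
    s=W@ex;t=W@np.array([.201,.9796,0]);z=W[...,2]
    c=619.3*.201/1000-.1434*.9796
    m=(s>.53)&(s<.75)&(t>-.18)&(t<.04)&(z>.12)&(z<.28)&(hsv[...,1]<50)&(hsv[...,2]>110)
    if m.sum()<100: print(f,'few');continue
    Q=np.c_[s[m],z[m]]
    for _ in range(6):
        k=cv2.fitLine(Q.astype(np.float32),cv2.DIST_HUBER,0,1e-4,1e-4).ravel()
        r=abs((Q-k[2:])@np.array([-k[1],k[0]]));Q=Q[r<max(.004,np.percentile(r,80))]
    print(f,len(Q),'angle',np.degrees(np.arctan2(-k[1],k[0])).round(2))
E
```

```text
tcp [ 0.6188 -0.1716  0.2708] jawang 168.35 xaxis [ 0.001 -0.001 -1.   ]
cm in tool axes [ 1.398e+01 -1.000e-02  9.980e+00] spin -0.0009 F [-6.8  4.1  8.7] open 0.0112 t 18.55 j6 -13.6
e1 4772 angle 44.65
e2 2163 angle 44.68
e3 59376 angle 44.7
```

View pics/e1.png

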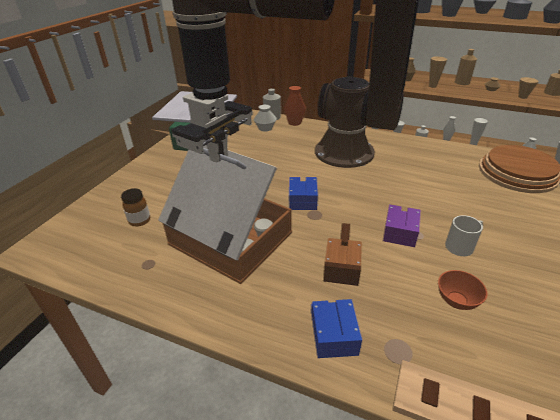

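The scene view shows the lid propped open with the pots visible at (263,226), and the scraper standing home in the brown block at (345,245). The mug, jar and bowl are unmoved. All three cameras give about 44.7°, so I'll nudge it slightly and settle.

Call:
move_arm(
  commands=[
    [[-0.06,0,-0.1,0],[0,0,0,0],[0,0,0,0],[0,0,0,0],[0,0,0,0],[0,0,0,0],[0,0,0,0],[0,0,0,0]],
  ],
)

```text
clock: 19.5
tool_pos: [0.6195, -0.1718, 0.2713]
orientation: [136.5, 90.0, -55.1]
force: [-6.3, 4.7, 8.3]
opening: 0.0108
```

```bash
python3 - <<'E'
from h import *
go(.5212,-.1514,.131,168.4)
snap('wrist','e4')
f='e4';p,d,T,K=load(f);W=cloud(f);hsv=cv2.cvtColor(p,cv2.COLOR_RGB2HSV)
s=W@np.array([.9796,-.201,0]);t=W@np.array([.201,.9796,0]);z=W[...,2]
m=(s>.53)&(s<.75)&(t>-.18)&(t<.04)&(z>.12)&(z<.28)&(hsv[...,1]<50)&(hsv[...,2]>110);Q=np.c_[s[m],z[m]]
for _ in range(6):
    k=cv2.fitLine(Q.astype(np.float32),cv2.DIST_HUBER,0,1e-4,1e-4).ravel()
    r=abs((Q-k[2:])@np.array([-k[1],k[0]]));Q=Q[r<max(.004,np.percentile(r,80))]
a=np.degrees(np.arctan2(-k[1],k[0]));print(a)
if abs(a-45)<.7: print(close_job())
E
```

```text
tcp [ 0.6195 -0.1718  0.2713] jawang 168.34 xaxis [ 0.    -0.001 -1.   ]
cm in tool axes [ 1.402e+01 -1.000e-02  1.005e+01] spin -0.001 F [-6.3  4.7  8.3] open 0.0108 t 19.5 j6 -13.5
44.94676
the job is handed in; nothing more can be done
None
```

I slid the scraper blade first into the brown slotted block and released it. I then lifted the lid by its bar to about 45° and handed the job in still gripping it, at about 19.5 s.

- **Scraper:** it met firm resistance when pushed (about 12 N), then I gripped it again and pushed once more (about 10 N). The last check put the handle's front end within about 1 mm of the slot mouth. Just after the first release, the blade lay flat on the slot floor.
- **Lid:** the final wrist-camera fit gave 44.9°. Just before a last small correction, all three cameras agreed on 44.7°. The arm held steady, with about 11 N on the wrist.
- **Mug, jar and bowl:** they stood where they had been in the last scene picture.
- **Disagreement:** the two fixed cameras differed from each other by up to 10 mm early on, so I took the scraper, block and bar positions from the close-up wrist views instead.

No check failed.

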